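# Set the tube carrier home on the mixer head

### The arm

A 6-joint arm with a two-finger parallel gripper is mounted at the origin on the work surface. World frame = base frame: x ahead of the robot, y to its left, z up, the work surface at z = 0. Lengths are in m, angles in rad, forces in N, time in s.
With the tool pointing down it reaches from about 0.4 to 0.825 m from the base axis. Payload 7 kg.
Tool frame: the origin (TCP) lies at the centre of the arm's flange, where the gripper is bolted on; the fingertips stand 178 mm ahead of it and the grasp point (between the pads) lies 159 mm ahead of it (ctrl.pinch_z is the distance from the TCP to the grasp point, in m); z points along the fingers, x is the direction in which the jaws open and shut, and the axes are right-handed (so a half turn about z gives the same grasp; the last joint's range is limited). The gripper opens to 88 mm and grips with 3 to 60 N. Pads are 19 mm wide; open, the fingers measure 130 mm over their backs; the gripper's body (78 mm by 193 mm) begins 47 mm behind the grasp point.
Start: joints at [1.476, 0.359, 0.012, 0, -1.224, -0.288], TCP at [0.252, 0.626, 0.405] pointing down, gripper open.
Joint ranges: [-3.07, 3.07], [-1.43, 2.12], [-1.02, 1.25], [-3.03, 1.67], [-3.05, -0], [-3.03, 3.03]. Speed limits (rad/s): [2.39, 2.39, 3.01, 3.14, 3.14, 3.14].

### API

Orientations are given as a unit quaternion [w, x, y, z].
In Python, from station import ctrl gives the robot as it stands.
- The arm moves only by the tool play_rows, never from a script. Its argument "moves" is a list of rows, each a list of 3 entries, a list of its own where there are three numbers: the finger opening in mm, from 0 to 87.6, then the shift along the tool's x, y, z in mm, then the turn about the tool's z in degrees. In form: [[grip, [dx, dy, dz], spin], ...]. A call has exactly 8 rows; each row shifts and turns the commanded pose from where the row before left it, along the tool's axes as they then stand; what a row does not reach is not made up. A row lasts 1/10 s, in which the tool goes at most 50 mm and 8.59 degrees, less where a joint would pass 70% of its speed; a pose out of reach is approached as far as the arm can. A call is refused whole if a number of a shift passes 50 or a number of a turn 8.59, either way. A call with a gripper value outside its range is refused whole. The fingers move at their own pace and stop on an object; "squeeze" is the grip in N (left out, the last holds). Time passes only in rows, so rows that do not move let the fingers close, or fill a call up. It gives the time, the measured TCP pose, the force and the opening at its end, in the units of the state.
- ctrl.read_state(): the state, without advancing time (a new reading comes with each control period).
- ctrl.camera(name): name is "scene" or "top" or "wrist"; returns the picture (400x640x3 uint8, red, green, blue); there is no depth.
- ctrl.calibration(name): a dict with "fx", "fy", "cx", "cy" (pixels), "R" (3x3) and "t" (3): a world point X has camera coordinates R X + t. Camera axes: x right, y down, z forward; pixel columns grow to the right and rows downward; lengths in m; the calibration is good to about 2 mm. A picture is of the moment at which its call begins: read the wrist's pose just before it. calibration takes no time and is no camera call; for the wrist camera it gives the pose at the moment of the call.
- ctrl.sign_off(): hands the job in, once; it reports no verdict.
The state is a dict: "time_s": time; "joint_pos": joint angles; "joint_vel": joint speeds; "joint_torque": joint torques, N m; "position": TCP position; "ee_rot": TCP orientation; "wrist_force": force on the tool from outside, world axes, zero at the start; "torque": the same for the moment, N m; "opening": finger opening in m.
Only numpy, scipy, OpenCV 4.12 (cv2) and the standard library are available. Lean on these libraries where they do the work, as an engineer would, in place of code of your own. Each camera call takes 0.05 s, during which the arm holds its last target. There are 200 camera calls.

### The job

Pick up the smaller of the two round tube carriers by its square handle and set it upright on the round head of the mixer, which may have stopped anywhere on its orbit: lower it gently and feel it home until it sits flat and fully down inside the low rim, with no edge on or over the rim, then let go and move clear. The head is delicate: do not drop the carrier onto it, and never press on it with more than about 2 kg (20 N). Leave everything else on the bench where it is.

Things in the scene. Friction and masses are not known exactly. Their poses are not given: they have to be found in the camera images.
- carrier_grip (a point): Centre of the handle of the smaller tube carrier, the one to move (about 0.4 kg). The handle is a black square block 18 x 18 mm, 34 mm tall, on a steel stem; this point lies on the carrier's axis, 91 mm above its underside. x and y are normal to the handle's faces, z is up.
- carrier_base (a point): Centre of the underside of the smaller carrier, axes as carrier_grip. Its body is an aluminium disc 72 mm across, 34 mm high, lower edge broken by 1.2 mm, with six short capped tubes fixed in it round the stem; their caps reach 54 mm above the underside.
- mixer_axis (a point): Fixed axis of the mixer about which its head orbits, at the height of the empty head's floor (110 mm above the bench); z up, x away from the sloped control panel. The head's centre is NOT here but 5 mm from this axis, in whatever direction the drive last stopped; that direction is not measured. The head does not move sideways while stopped.
- mixer: The mixer; origin under the centre of its housing (200 x 150 mm, 86 mm high; orbit axis at x = +30 mm). Its round head, 86 mm across, has a flat floor in a recess 75 mm across (1.5 mm all round the carrier) in a rim 5 mm high. It gives downwards about 1 mm per 5 N (8 mm at most). A carrier caught on the rim stands high or leans 4 to 6 degrees.
- big_carrier_base (a point): Centre of the underside of the larger carrier, not to be used: same look and handle (108 mm high overall), but 96 mm across and with thicker tubes.
- vial_rack_mid (a point): Middle of a yellow rack of pink-capped vials, 125 x 85 mm, 60 mm high; bystander.
- cups_mid (a point): Middle of a stack of white cups, 71 mm across, 126 mm high; bystander.
- jar_mid (a point): Middle of a clear specimen jar with white lid, 68 mm across, 75 mm high; bystander.
- pipette_mid (a point): Middle of a pipette lying on the bench, about 250 mm long, 22 mm high; bystander.
- timer_mid (a point): Middle of a white bench timer, 62 x 72 mm, 20 mm high; bystander.
- tube_tray_mid (a point): Middle of a white tray with three lying tubes, 150 x 90 mm, 22 mm high; bystander.
Not all that is in view belongs to the job. What is shaped like the part that bears carrier_grip but green is not meant.

How it is judged:
By the outcome, as a careful person would: the job done as asked, in the order asked, and still so for the second after the job is handed in, with the robot touching nothing.
It also fails if it takes over 72 s, if anything falls off the work surface, if the arm or the gripper's body presses on something with over 40 N, if the wrist force passes 120 N, or if a joint passes its speed limit or range.

## Working session

There is one attempt and no reset: what is moved stays moved. The work goes in short steps, Python scripts to look and compute and a tool call to move; the robot and the scene stay as the last step left them, time stands still between calls to the robot, and variables do not carry over. Pictures are saved under pics/ and viewed, about 8 in all and at most 12, crops included, and the job is handed in when it is done.

Besides the shell and the picture viewer there is one more tool, called after "Request:" as a command line: name --argument value ..., lists and objects as JSON in quotes. play_rows: Moves the arm, as the interface text tells. Its arguments: {"type":"object","properties":{"moves":{"type":"array","items":{"type":"array"}},"squeeze":{"type":"number"}},"required":["moves"]}

```bash
ls; mkdir -p pics; python3 - <<'E'
from station import ctrl
import cv2,json
s=ctrl.read_state();print(s)
for n in("scene","top","wrist"):
    c=ctrl.calibration(n);print(n,c)
    cv2.imwrite(f"pics/{n}0.png",ctrl.camera(n)[:,:,::-1])
E
```

```text
pics
{'time_s': 0.0, 'joint_pos': array([ 1.47610674e+00,  3.59428573e-01,  1.10050171e-02, -3.49179999e-04,
       -1.22408954e+00, -2.88086074e-01]), 'joint_vel': array([ 0.00043961,  0.00054343, -0.00117165,  0.00089155, -0.00030164,
       -0.00210554]), 'joint_torque': array([-2.55239347e-04, -5.82710123e+01,  2.93066096e+01,  6.99768528e+00,
        7.14881869e-03, -1.64678750e-04]), 'position': array([0.25204651, 0.62595712, 0.4036722 ]), 'ee_rot': array([-6.72269707e-04, -5.59639393e-01,  8.28735776e-01, -5.58413698e-04]), 'wrist_force': array([-0.2978317 , -0.39651201,  0.26809716]), 'torque': array([ 0.02084903, -0.03106629,  0.05838438]), 'opening': 0.08757502959568164}
scene {'fx': 486.888210413628, 'fy': 486.888210413628, 'cx': 315.2261276054478, 'cy': 202.51038866834907, 'R': array([[-0.7425208 ,  0.66975917,  0.00924674],
       [ 0.4850374 ,  0.54714932, -0.68217765],
       [-0.46195408, -0.50204608, -0.731128  ]]), 't': array([ 0.39068459, -0.23175417,  1.82757257])}
top {'fx': 449.21796145895377, 'fy': 449.21796145895377, 'cx': 322.752122767718, 'cy': 199.99368582778257, 'R': array([[-0.02223763, -0.99960515, -0.01717642],
       [-0.99854855,  0.02305055, -0.04867709],
       [ 0.04905379,  0.01606902, -0.99866687]]), 't': array([0.07947981, 0.54158038, 1.52043724])}
wrist {'fx': 291.887598312035, 'fy': 291.887598312035, 'cx': 314.3377393413409, 'cy': 197.20420481360802, 'R': array([[-0.3728048 , -0.92790895,  0.00124887],
       [-0.89064384,  0.35820979,  0.28007015],
       [-0.26032696,  0.10329919, -0.95997872]]), 't': array([ 0.67423243, -0.03551688,  0.39045908])}
```

View pics/top0.png

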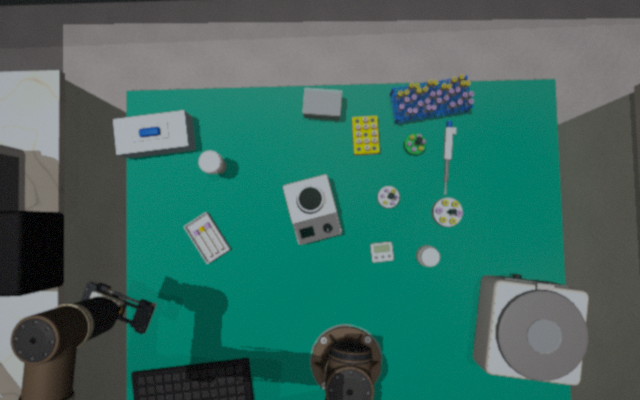

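View pics/scene0.png

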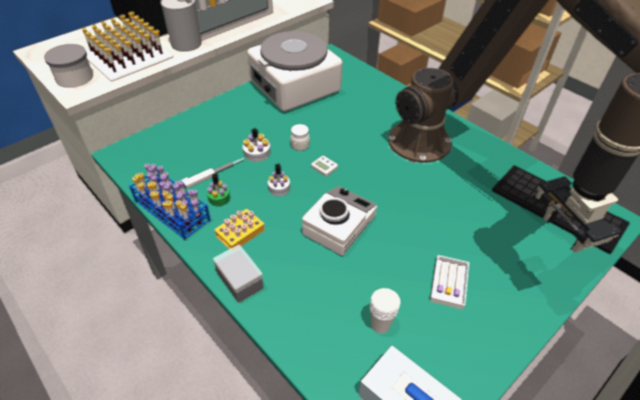

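Candidates (top view): grey carrier (389,196), about 22 px across; grey carrier (448,212), about 30 px across, so the big one; green lookalike (415,144). By size and colour I choose (389,196). The mixer head is at (311,199). Next is a close crop to check this.

```bash
cat > h.py <<'E'
import numpy as np,cv2
from station import ctrl
def proj(c,X):
    p=c["R"]@np.asarray(X,float)+c["t"];return np.array([c["fx"]*p[0]/p[2]+c["cx"],c["fy"]*p[1]/p[2]+c["cy"]])
def back(c,uv,z):
    d=c["R"].T@np.array([(uv[0]-c["cx"])/c["fx"],(uv[1]-c["cy"])/c["fy"],1]);o=-c["R"].T@c["t"]
    return o+d*(z-o[2])/d[2]
E
python3 - <<'E'
from h import *
t=cv2.imread("pics/top0.png");s=cv2.imread("pics/scene0.png")
f=lambda i,x,y,w,h,k:cv2.resize(i[y:y+h,x:x+w],None,fx=k,fy=k,interpolation=cv2.INTER_CUBIC)
a=np.hstack([f(t,365,175,50,37,8),f(t,275,169,100,74,4)])
b=np.hstack([f(s,255,160,50,37,8),f(s,290,180,100,74,4)])
cv2.imwrite("pics/crop.png",np.vstack([a,b]))
c=ctrl.calibration("top")
for n,uv,z in(("small",(389,196),.034),("big",(448,212),.034),("head",(311,199),.115),("green",(415,144),.034)):print(n,back(c,uv,z))
E
```

```text
small [ 0.55055614 -0.15623872  0.034     ]
big [ 0.49230696 -0.35179879  0.034     ]
head [0.54231551 0.1029967  0.115     ]
green [ 0.72445276 -0.24904088  0.034     ]
```

View pics/crop.png

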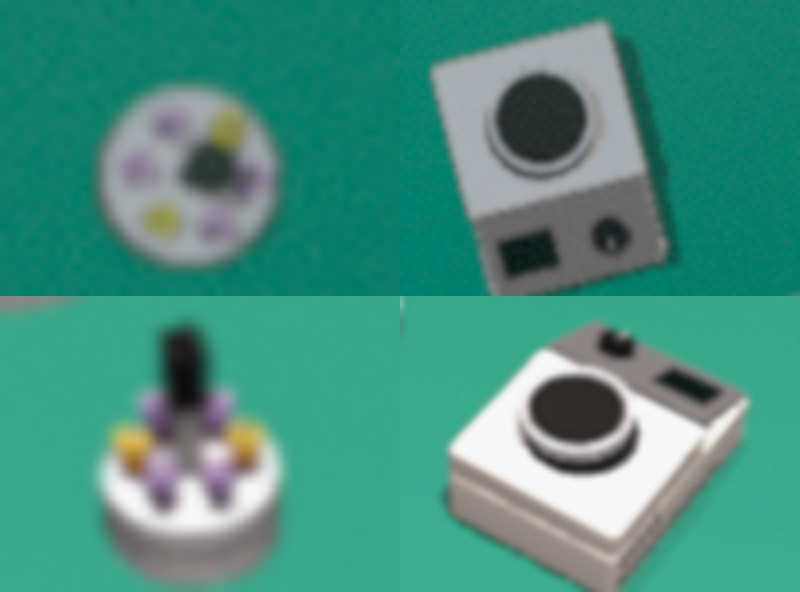

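Request:
play_rows --moves '[[87.6,[24,-29,0],0],[87.6,[24,-29,0],0],[87.6,[24,-29,0],0],[87.6,[24,-29,0],0],[87.6,[24,-29,0],0],[87.6,[24,-29,0],0],[87.6,[24,-29,0],0],[87.6,[24,-29,0],0]]'

```text
time_s: 0.95
position: [0.396, 0.3598, 0.4046]
ee_rot: [-0.0, -0.56, 0.829, 0.0]
wrist_force: [0.4, -0.2, -0.2]
opening: 0.0875
```

Request:
play_rows --moves '[[87.6,[24,-29,0],0],[87.6,[24,-29,0],0],[87.6,[24,-29,0],0],[87.6,[24,-29,0],0],[87.6,[24,-29,0],0],[87.6,[24,-29,0],0],[87.6,[24,-29,0],0],[87.6,[0,0,0],0]]'

```text
time_s: 1.75
position: [0.5223, 0.1266, 0.4043]
ee_rot: [-0.001, -0.558, 0.83, -0.0]
wrist_force: [-0.5, 1.0, 0.4]
opening: 0.0876
```

```bash
python3 - <<'E'
from h import *
s=ctrl.read_state();c=ctrl.calibration("wrist");im=ctrl.camera("wrist")
print(s["time_s"],s["position"],s["ee_rot"],np.abs(s["joint_vel"]).max())
cv2.imwrite("pics/w1.png",im[:,:,::-1]);np.savez("w1.npz",**c)
print(proj(c,(.542,.103,.115)))
E
```

```text
1.75 [0.52231145 0.12660357 0.40426276] [-5.58443375e-04 -5.58176665e-01  8.29721920e-01 -1.85258198e-04] 0.06982065832051872
[329.52925978 165.1598662 ]
```

View pics/w1.png

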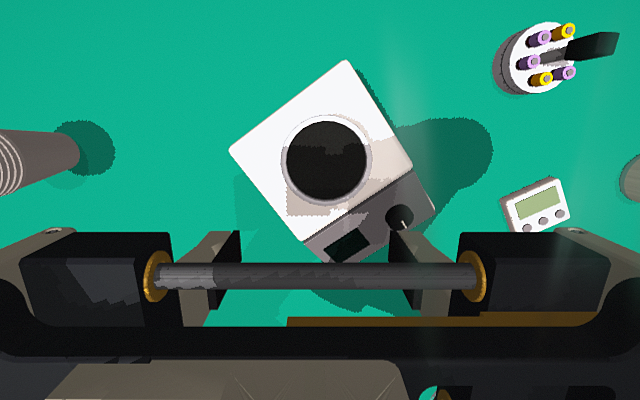

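```bash
cat >> h.py <<'E'
from scipy.optimize import least_squares
T=np.linspace(0,2*np.pi,120,endpoint=False)
def circ(c,x,y,r,z):
    return np.array([proj(c,(x+r*np.cos(a),y+r*np.sin(a),z)) for a in T]).astype(np.float32)
def polys(c,x,y,r,z1,z2):
    return cv2.intersectConvexConvex(circ(c,x,y,r,z1),circ(c,x,y,r,z2))[1]
def fit_head(c,im,x0,y0):
    "dark recess floor, seen through the rim's upper edge; centre and radius by moments"
    u=proj(c,(x0,y0,.112)); g=cv2.GaussianBlur(im,(3,3),0).max(2)
    n,l,st,ce=cv2.connectedComponentsWithStats((g<95).astype(np.uint8))
    k=l[int(round(u[1])),int(round(u[0]))]; m=(l==k).astype(np.uint8)
    m=cv2.morphologyEx(m,cv2.MORPH_OPEN,np.ones((7,7),np.uint8))
    h=cv2.convexHull(cv2.findNonZero(m));M=cv2.moments(m,True)
    obs=np.array([M["m10"]/M["m00"],M["m01"]/M["m00"],np.sqrt(M["m00"])])
    def f(p):
        q=cv2.moments(polys(c,p[0],p[1],p[2],.110,.115));a=q["m00"]
        return np.array([q["m10"]/a,q["m01"]/a,np.sqrt(a)])-obs
    s=least_squares(f,[x0,y0,.0375],x_scale=[.01]*3,diff_step=1e-3)
    return s.x,obs,np.abs(s.fun).max(),M["m00"]/cv2.contourArea(h)
E
python3 - <<'E'
from h import *
c=dict(np.load("w1.npz"));im=cv2.imread("pics/w1.png")[:,:,::-1]
print("w1",fit_head(c,im,.542,.103))
for n in("wrist","top","scene"):
    s=ctrl.read_state();c=ctrl.calibration(n);im=ctrl.camera(n)
    print(n,s["position"],fit_head(c,im,.542,.103))
E
```

```text
w1 (array([0.54527592, 0.10519077, 0.03766917]), array([325.87118918, 160.45204926,  70.37755324]), np.float64(9.6693746343135e-07), 1.0123658661216146)
wrist [0.5217524  0.12786774 0.40425571] (array([0.54528833, 0.10521665, 0.03765039]), array([326.98469593, 159.32682239,  70.46985171]), np.float64(8.712273142919003e-07), 1.013159236968275)
top [0.52135674 0.12882105 0.40433146] (array([0.17956464, 0.19738821, 0.30218403]), array([284.02684448, 315.1422584 , 169.9117418 ]), np.float64(3.787013156397734e-07), 0.6152567476850619)
scene [0.52111047 0.1295385  0.4044211 ] (array([0.54676323, 0.10578241, 0.03507573]), array([334.36789298, 207.59197324,  17.29161647]), np.float64(5.646998602060194e-07), 1.093235831809872)
```

Request:
play_rows --moves '[[87.6,[35,-16,11],0],[87.6,[35,-16,11],0],[87.6,[35,-16,11],0],[87.6,[35,-16,11],0],[87.6,[35,-16,11],0],[87.6,[35,-16,11],0],[87.6,[35,-16,11],0],[87.6,[0,0,0],0]]'

```text
time_s: 2.75
position: [0.533, -0.1414, 0.3259]
ee_rot: [-0.001, -0.559, 0.829, 0.001]
wrist_force: [-0.5, 0.7, -0.8]
opening: 0.0878
```

```bash
python3 - <<'E'
from h import *
for i in range(4): ctrl.camera("wrist")
s=ctrl.read_state();c=ctrl.calibration("wrist");im=ctrl.camera("wrist")
print(s["time_s"],s["position"],s["ee_rot"],np.abs(s["joint_vel"]).max())
cv2.imwrite("pics/w2.png",im[:,:,::-1]);np.savez("w2.npz",**c)
print(proj(c,(.551,-.157,.034)))
E
```

```text
2.95 [ 0.53384255 -0.1382583   0.32802759] [ 2.83582026e-04 -5.60263129e-01  8.28314626e-01 -1.61224627e-04] 0.009733909389592977
[325.99839254 168.92135739]
```

View pics/w2.png

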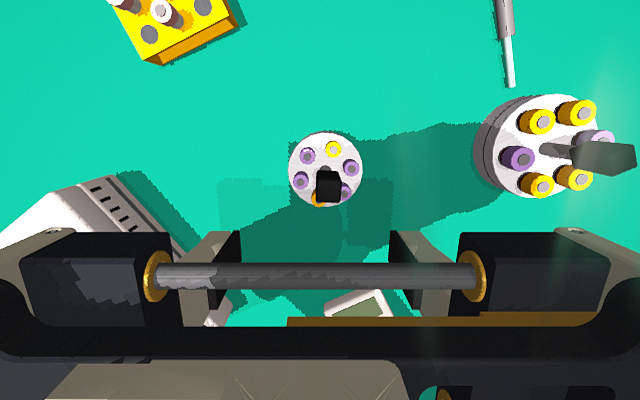

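The chosen carrier's disc is at (326,168), about 76 px across (76 expected for 72 mm). Its handle is at (328,186), nearly square to the tool. The big carrier is at (540,147). I'll fit pose and yaw.

```bash
cat >> h.py <<'E'
from scipy.optimize import minimize
def mask(shape,pts,k=16):
    m=np.zeros(shape,np.uint8);h=cv2.convexHull(np.asarray(pts,np.float32))
    cv2.fillConvexPoly(m,np.round(h*16).astype(np.int32),255,cv2.LINE_AA,4);return m/255.
def handle_pts(c,x,y,a,z0):
    R=.009*np.array([[1,1],[1,-1],[-1,-1],[-1,1]])@np.array([[np.cos(a),np.sin(a)],[-np.sin(a),np.cos(a)]])
    return [proj(c,(x+p[0],y+p[1],z)) for p in R for z in(z0+.074,z0+.108)]
def body_pts(c,x,y,z0):
    return np.vstack([circ(c,x,y,.0348,z0),circ(c,x,y,.036,z0+.0012),circ(c,x,y,.036,z0+.034)])
def fit(f,obs,p0,step):
    g=lambda q:np.abs(f(p0+q*step)-obs).sum()
    r=min((minimize(g,q,method="Nelder-Mead",options=dict(initial_simplex=np.vstack([q,q+np.eye(len(p0))]),xatol=.01,fatol=.05)) for q in np.vstack([np.zeros(len(p0)),.7*np.eye(len(p0))])),key=lambda r:r.fun)
    return p0+r.x*step,r.fun,obs.sum()
E
python3 - <<'E'
from h import *
c=dict(np.load("w2.npz"));im=cv2.imread("pics/w2.png")
K=10;x0,y0,w,h=276,118,100,105
cc=dict(c);cc["cx"]=c["cx"]-x0;cc["cy"]=c["cy"]-y0
I=im[y0:y0+h,x0:x0+w].astype(float)
b,g,r=I[...,0],I[...,1],I[...,2]
dark=(I.max(2)<80)
n,l,st,ce=cv2.connectedComponentsWithStats(dark.astype(np.uint8));k=l[186-y0,328-x0];dark=(l==k).astype(float)
ng=((g<1.35*r)).astype(np.uint8);n,l,st,ce=cv2.connectedComponentsWithStats(ng);ng=(l==l[150-y0,326-x0]).astype(float)
ng=np.maximum(ng,dark)
f=lambda p:mask((h,w),handle_pts(cc,*p,0))
for a0 in(0.3,.6,.9,1.2,1.5): 
    print("handle",fit(f,dark,np.array([.551,-.157,a0]),np.array([.003,.003,.2])))
f=lambda p:np.maximum(mask((h,w),body_pts(cc,*p,0)),dark)
R=fit(f,ng,np.array([.551,-.157]),np.array([.003,.003]));print("body",R)
F=f(R[0]);v=np.dstack([ng,F,dark])*255
cv2.imwrite("pics/fit2.png",np.hstack([cv2.resize(q.astype(np.uint8),None,fx=4,fy=4,interpolation=0) for q in(I,v)]))
E
```

```text
handle (array([ 0.55027214, -0.15545153,  1.20509195]), np.float64(143.84313725490196), np.float64(785.0))
handle (array([ 0.55028087, -0.15552615,  1.20616541]), np.float64(143.87450980392157), np.float64(785.0))
handle (array([ 0.55025729, -0.15545973,  1.20647625]), np.float64(143.98823529411766), np.float64(785.0))
handle (array([ 0.55039921, -0.15552547,  1.20608521]), np.float64(144.3372549019608), np.float64(785.0))
handle (array([ 0.55028501, -0.1554441 ,  1.20843891]), np.float64(143.68627450980392), np.float64(785.0))
body (array([ 0.54920628, -0.15505286]), np.float64(225.58039215686273), np.float64(4436.0))
```

View pics/fit2.png

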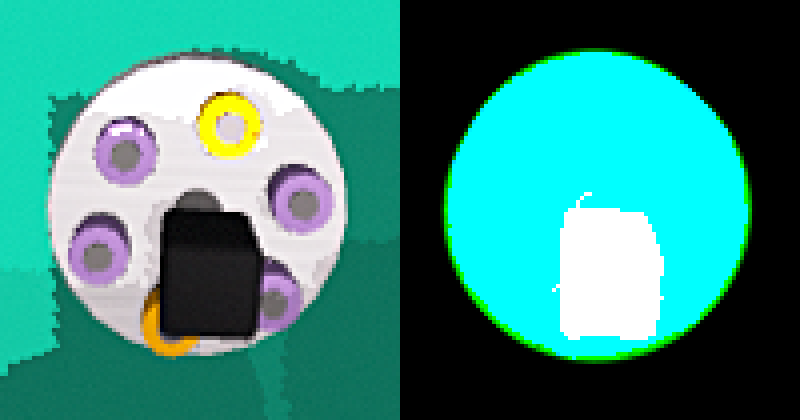

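Request:
play_rows --moves '[[87.6,[5,-11,10],-1],[87.6,[5,-10,10],0],[87.6,[0,0,10],0],[87.6,[0,0,0],0],[87.6,[0,0,0],0],[87.6,[0,0,0],0],[87.6,[0,0,0],0],[87.6,[0,0,0],0]]'

```text
time_s: 3.8
position: [0.5495, -0.1563, 0.2981]
ee_rot: [0.0, -0.567, 0.824, -0.0]
wrist_force: [-0.1, -0.1, -0.1]
opening: 0.0876
```

```bash
python3 - <<'E'
from h import *
s=ctrl.read_state();c=ctrl.calibration("wrist");im=ctrl.camera("wrist")
print(s["time_s"],s["position"],s["ee_rot"],s["wrist_force"],np.abs(s["joint_vel"]).max())
q=s["ee_rot"];print("yaw",np.degrees(2*np.arctan2(q[2],q[1]))%90)
cv2.imwrite("pics/w3.png",im[:,:,::-1])
E
```

```text
3.8 [ 0.54945818 -0.15630913  0.29812287] [ 3.16333805e-04 -5.66934142e-01  8.23763032e-01 -2.13974675e-04] [-0.0816242  -0.08450799 -0.14799842] 0.003832149752835871
yaw 69.07342509704438
```

View pics/w3.png

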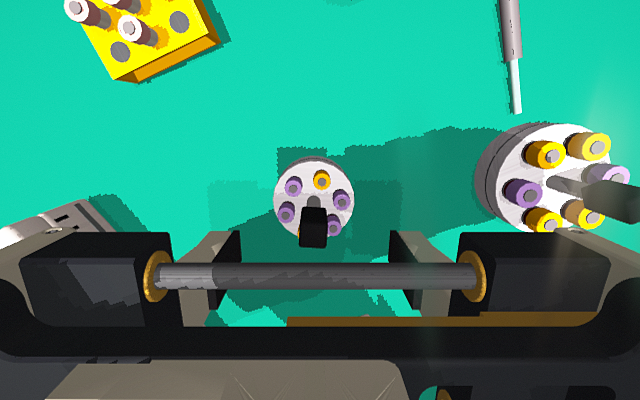

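Handle at (313,226) is centred between the pads (238 and 390). Descending.

Request:
play_rows --moves '[[87.6,[0,1,10],0],[87.6,[0,0,10],0],[87.6,[0,0,10],0],[87.6,[0,0,10],0],[87.6,[0,0,6],0],[87.6,[0,0,2],0],[87.6,[0,0,0],0],[87.6,[0,0,0],0]]'

```text
time_s: 4.65
position: [0.5487, -0.156, 0.2499]
ee_rot: [0.0, -0.567, 0.824, -0.0]
wrist_force: [0.6, 0.2, 0.2]
opening: 0.0877
```

Request:
play_rows --moves '[[40,[0,0,0],0],[30,[0,0,0],0],[24,[0,0,0],0],[20,[0,0,0],0],[14,[0,0,0],0],[10,[0,0,0],0],[10,[0,0,0],0],[10,[0,0,0],0]]' --squeeze 25

```text
time_s: 5.45
position: [0.5485, -0.156, 0.2496]
ee_rot: [-0.0, -0.567, 0.824, 0.0]
wrist_force: [-0.4, 0.3, 0.3]
opening: 0.0293
```

Request:
play_rows --moves '[[10,[0,0,0],0],[10,[0,0,0],0],[10,[0,0,0],0],[10,[0,0,0],0],[10,[0,0,0],0],[10,[0,0,0],0],[10,[0,0,0],0],[10,[0,0,0],0]]'

```text
time_s: 6.25
position: [0.5484, -0.156, 0.2495]
ee_rot: [-0.0, -0.567, 0.824, 0.0]
wrist_force: [-0.2, 0.5, -4.0]
opening: 0.0179
```

Request:
play_rows --moves '[[10,[0,0,-5],0],[10,[0,0,-15],0],[10,[0,0,-25],0],[10,[0,0,-30],0],[10,[0,0,-30],0],[10,[0,0,-30],0],[10,[0,0,-20],0],[10,[0,0,-5],0]]'

```text
time_s: 7.05
position: [0.5487, -0.1562, 0.4125]
ee_rot: [0.002, -0.567, 0.824, -0.001]
wrist_force: [0.4, -0.2, -4.7]
opening: 0.0179
```

Request:
play_rows --moves '[[10,[0,0,0],0],[10,[0,0,0],0],[10,[0,0,0],0],[10,[0,0,0],0],[10,[0,0,0],0],[10,[0,0,0],0],[10,[0,0,0],0],[10,[0,0,0],0]]'

```text
time_s: 7.85
position: [0.5486, -0.156, 0.4096]
ee_rot: [-0.0, -0.567, 0.824, 0.0]
wrist_force: [0.0, -0.2, -4.0]
opening: 0.0181
```

```bash
python3 - <<'E'
from h import *
s=ctrl.read_state();c=ctrl.calibration("wrist");im=ctrl.camera("wrist")
print(s)
cv2.imwrite("pics/w4.png",im[:,:,::-1]);np.savez("w4.npz",pos=s["position"],q=s["ee_rot"],**c)
cv2.imwrite("pics/w4c.png",cv2.resize(im[140:290,220:420,::-1],None,fx=4,fy=4,interpolation=cv2.INTER_CUBIC))
E
```

```text
{'time_s': 7.85, 'joint_pos': array([ 6.59009076e-02,  1.84119357e-01, -2.16172835e-01, -1.76235545e-05,
       -1.17052351e+00,  1.13956101e+00]), 'joint_vel': array([ 0.00103751, -0.00296355, -0.00071822, -0.00153883, -0.0005267 ,
        0.00086318]), 'joint_torque': array([ 9.35313001e-04, -4.61281085e+01,  3.06287491e+01,  7.54128993e+00,
        9.35199670e-02, -4.20594652e-04]), 'position': array([ 0.54855194, -0.1560115 ,  0.40962846]), 'ee_rot': array([-4.17656425e-06, -5.66891494e-01,  8.23792470e-01,  1.19292014e-05]), 'wrist_force': array([ 0.00422409, -0.21462957, -4.0366208 ]), 'torque': array([-0.0193594 , -0.00432317, -0.01311877]), 'opening': 0.018083041523771624}
```

View pics/w4c.png

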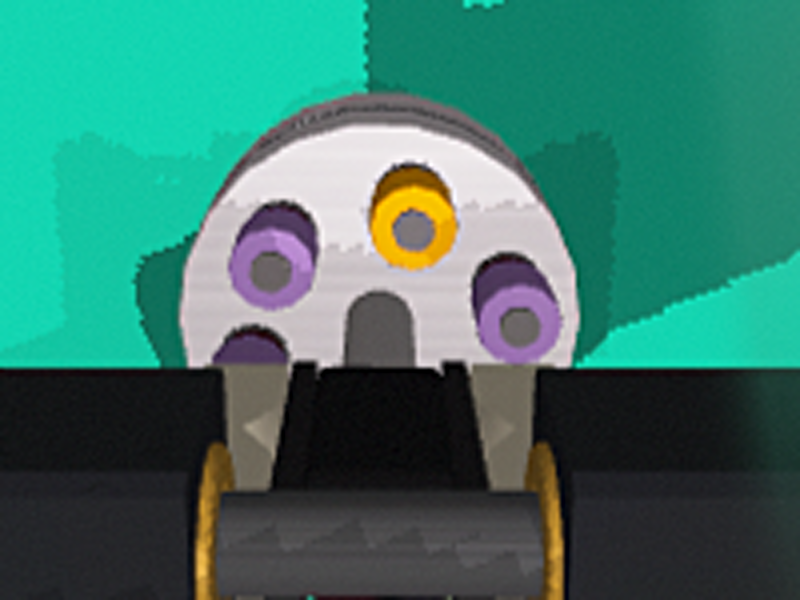

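```bash
cat >> h.py <<'E'
def fit_held(c,im,pos,dz=.2496):
    "carrier held in the jaws: centre by silhouette, rows above the gripper only (im is RGB)"
    x0,y0,w,h=240,140,150,89
    cc=dict(c);cc["cx"]=c["cx"]-x0;cc["cy"]=c["cy"]-y0
    I=im[y0:y0+h,x0:x0+w].astype(float);m=(I[...,1]<1.35*I[...,0]).astype(np.uint8)
    n,l,st,ce=cv2.connectedComponentsWithStats(m);m=cv2.morphologyEx((l==l[185-y0,300-x0]).astype(np.uint8),cv2.MORPH_CLOSE,np.ones((3,3)))
    m=(cv2.drawContours(m.copy(),cv2.findContours(np.pad(m,((0,0),(0,0))),0,2)[0],-1,1,-1)).astype(float)
    f=lambda p:mask((h,w),body_pts(cc,p[0],p[1],pos[2]-dz))
    R=fit(f,m,np.array(pos[:2]),np.array([.003,.003]))
    return R,m,f(R[0])
E
python3 - <<'E'
from h import *
z=np.load("w4.npz");c={k:z[k] for k in z};pos=c["pos"];q=c["q"]
im=cv2.imread("pics/w4.png")[:,:,::-1]
R,m,F=fit_held(c,im,pos);print(R)
o=R[0]-pos[:2];a=2*np.arctan2(q[2],q[1]);X=np.array([np.cos(a),np.sin(a)]);Y=np.array([X[1],-X[0]])
print("offset world",o,"tool",o@X,o@Y)
for dz in(.2466,.2526):
    o2=fit_held(c,im,pos,dz)[0][0]-pos[:2];print(dz,o2@X,o2@Y)
d=m-F;print("excess rows",[(int(r),int(d[r].clip(0).sum()),int((-d[r]).clip(0).sum())) for r in range(0,89,8)])
t=np.array([.5453,.1052])-o;D=t-pos[:2];print("target",t,"move tool",D@X*1e3,D@Y*1e3, np.degrees(a))
E
```

```text
(array([ 0.54796963, -0.15588201]), np.float64(95.40392156862745), np.float64(5283.0))
offset world [-0.00058231  0.00012949] tool 8.709626377255715e-05 0.0005901390381189296
0.2466 7.519237520660058e-05 0.0002625975047203357
0.2526 8.05591059880417e-05 0.0008549155223175599
excess rows [(0, 0, 0), (8, 0, 0), (16, 0, 0), (24, 2, 0), (32, 1, 0), (40, 0, 0), (48, 0, 0), (56, 0, 0), (64, 0, 0), (72, 0, 2), (80, 0, 1), (88, 0, 2)]
target [0.54588231 0.10507051] move tool -242.89731108616 95.76970739150313 249.0674868306153
```

Request:
play_rows --moves '[[10,[-15,12,0],0],[10,[-35,27,0],0],[10,[-40,30,0],0],[10,[-40,30,0],0],[10,[-40,30,0],0],[10,[-38,30,0],0],[10,[-25,19,0],0],[10,[-10,8,0],0]]'

```text
time_s: 8.7
position: [0.4607, 0.1398, 0.4101]
ee_rot: [0.001, -0.568, 0.823, 0.0]
wrist_force: [-0.7, 0.6, -4.7]
opening: 0.0177
```

Request:
play_rows --moves '[[10,[0,0,0],0],[10,[0,0,0],0],[10,[0,0,0],0],[10,[0,0,0],0],[10,[0,0,0],0],[10,[0,0,0],0],[10,[0,0,0],0],[10,[0,0,0],0]]'

```text
time_s: 9.5
position: [0.4617, 0.1373, 0.4097]
ee_rot: [0.0, -0.567, 0.824, -0.0]
wrist_force: [0.5, 0.3, -3.6]
opening: 0.018
```

```bash
python3 - <<'E'
from h import *
for i in range(2):
    s=ctrl.read_state();c=ctrl.calibration("wrist");im=ctrl.camera("wrist");pos=s["position"];q=s["ee_rot"]
    H=fit_head(c,im,.5453,.1052);h=H[0][:2];print(s["time_s"],pos,s["wrist_force"],H)
R=fit_held(c,im,pos)[0];print("held",R)
a=2*np.arctan2(q[2],q[1]);X=np.array([np.cos(a),np.sin(a)]);Y=np.array([X[1],-X[0]])
D=h-R[0];print("move tool mm",D@X*1e3,D@Y*1e3)
cv2.imwrite("pics/w5.png",im[:,:,::-1])
E
```

```text
9.5 [0.46167702 0.13725274 0.40966909] [ 0.48655289  0.31562029 -3.58324016] (array([0.54619835, 0.10521463, 0.03753769]), array([314.07602441,  92.21482127,  75.72978278]), np.float64(4.885418434241728e-07), 1.0105726872246696)
9.55 [0.46164357 0.13732089 0.40966025] [ 0.33772167 -0.78950865 -4.13620037] (array([0.54623557, 0.10518643, 0.03749753]), array([314.15810622,  92.12159329,  75.65712128]), np.float64(7.992446597882008e-07), 1.0117543084401237)
held (array([0.48514414, 0.11926546]), np.float64(2308.6862745098038), np.float64(10039.0))
move tool mm -8.680759677629426 -62.08885897406079
```

View pics/w5.png

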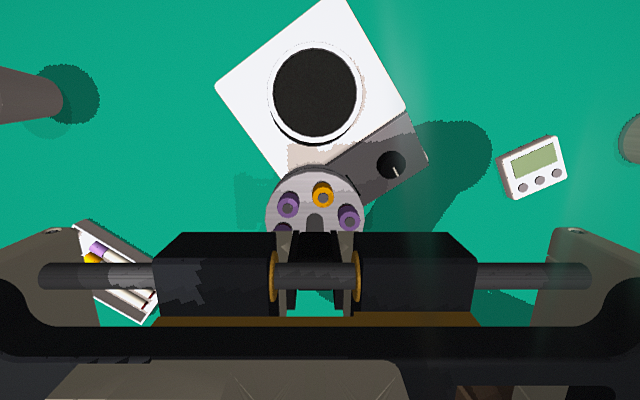

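Head dark floor fits at (314,92) with radius 37.5 mm, as it must be. Centre (0.546, 0.105) agrees with the first view to 0.9 mm. Moving over it.

Request:
play_rows --moves '[[10,[0,-10,0],0],[10,[0,-23,0],0],[10,[0,-25,0],0],[10,[0,-20,0],0],[10,[0,-10,5],0],[10,[0,-3,10],0],[10,[0,0,10],0],[10,[0,0,5],0]]'

```text
time_s: 10.4
position: [0.5456, 0.1048, 0.3778]
ee_rot: [-0.001, -0.567, 0.824, 0.0]
wrist_force: [-0.2, -0.2, -5.0]
opening: 0.0178
```

Request:
play_rows --moves '[[10,[0,0,2],0],[10,[0,0,1],0],[10,[0,0,0],0],[10,[0,0,0],0],[10,[0,0,0],0],[10,[0,0,0],0],[10,[0,0,0],0],[10,[0,0,0],0]]'

```text
time_s: 11.2
position: [0.5466, 0.1049, 0.3767]
ee_rot: [0.0, -0.567, 0.824, 0.0]
wrist_force: [1.0, -0.2, -4.3]
opening: 0.0181
```

```bash
cat > st.py <<'E'
from h import *
s=ctrl.read_state();pos=s["position"];q=s["ee_rot"]
a=2*np.arctan2(q[2],q[1]);X=np.array([np.cos(a),np.sin(a)]);Y=np.array([X[1],-X[0]])
D=np.array([.5465,.1051])-pos[:2];print(s["time_s"],pos,s["wrist_force"],s["torque"],"to go mm",D@X*1e3,D@Y*1e3,"underside",pos[2]-.2496,"q",q)
E
python3 st.py; python3 - <<'E'
from h import *
im=ctrl.camera("scene");cv2.imwrite("pics/s6.png",cv2.resize(im[140:260,260:420,::-1],None,fx=5,fy=5,interpolation=cv2.INTER_CUBIC))
E
```

```text
11.2 [0.54661159 0.10485226 0.37668277] [ 0.98332034 -0.22563529 -4.25841968] [ 0.02505173  0.01570794 -0.02615712] to go mm -0.19151409421488158 0.19274705213542515 underside 0.1270827744736786 q [ 1.12450911e-05 -5.66865865e-01  8.23810106e-01  1.13917036e-05]
```

View pics/s6.png

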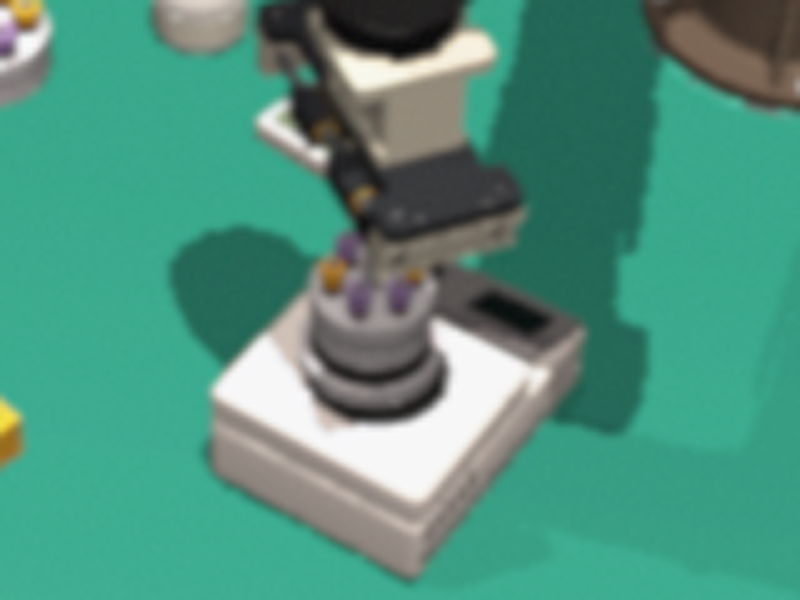

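Request:
play_rows --moves '[[10,[0,0,2],0],[10,[0,0,2],0],[10,[0,0,2],0],[10,[0,0,1],0],[10,[0,0,1],0],[10,[0,0,1],0],[10,[0,0,0],0],[10,[0,0,0],0]]'

```text
time_s: 12.05
position: [0.5466, 0.1049, 0.3677]
ee_rot: [0.0, -0.567, 0.824, -0.0]
wrist_force: [0.1, -0.7, -4.4]
opening: 0.0179
```

Request:
play_rows --moves '[[10,[0,0,1],0],[10,[0,0,0.5],0],[10,[0,0,0.5],0],[10,[0,0,0.5],0],[10,[0,0,0.5],0],[10,[0,0,0],0],[10,[0,0,0],0],[10,[0,0,0],0]]'

```text
time_s: 12.85
position: [0.5466, 0.1049, 0.3647]
ee_rot: [0.0, -0.567, 0.824, -0.0]
wrist_force: [0.1, 0.1, -4.6]
opening: 0.0175
```

```bash
python3 st.py
```

```text
12.85 [0.54662692 0.10487735 0.36470693] [ 0.13365709  0.05907386 -4.57730286] [-0.02219872 -0.02210868  0.03996908] to go mm -0.16261501714712367 0.19808294870879656 underside 0.11510692869232625 q [ 4.14961317e-05 -5.66900221e-01  8.23786464e-01 -1.20923551e-05]
```

Underside at 0.1151, no contact yet. Going through the rim height.

Request:
play_rows --moves '[[10,[0,0,0.5],0],[10,[0,0,0.5],0],[10,[0,0,0.5],0],[10,[0,0,0.5],0],[10,[0,0,0],0],[10,[0,0,0],0],[10,[0,0,0],0],[10,[0,0,0],0]]'

```text
time_s: 13.65
position: [0.5466, 0.1049, 0.3627]
ee_rot: [0.0, -0.567, 0.824, -0.0]
wrist_force: [-0.1, 0.5, -4.8]
opening: 0.0182
```

```bash
python3 st.py
```

```text
13.65 [0.54662304 0.10487655 0.36268757] [-0.12822508  0.51764109 -4.76484352] [-0.03699578  0.05108322 -0.06137172] to go mm -0.16475124629479976 0.19474496760643836 underside 0.1130875668750892 q [ 2.14054849e-05 -5.66902895e-01  8.23784624e-01 -1.69929935e-05]
```

2 mm below the rim top with no force change, so it is inside. Continuing to the floor.

Request:
play_rows --moves '[[10,[0,0,0.5],0],[10,[0,0,0.5],0],[10,[0,0,0.5],0],[10,[0,0,0.5],0],[10,[0,0,0],0],[10,[0,0,0],0],[10,[0,0,0],0],[10,[0,0,0],0]]'

```text
time_s: 14.45
position: [0.5466, 0.1049, 0.3607]
ee_rot: [0.0, -0.567, 0.824, 0.0]
wrist_force: [-0.5, 0.3, -3.8]
opening: 0.018
```

Request:
play_rows --moves '[[10,[0,0,0.5],0],[10,[0,0,0.5],0],[10,[0,0,0.3],0],[10,[0,0,0],0],[10,[0,0,0],0],[10,[0,0,0],0],[10,[0,0,0],0],[10,[0,0,0],0]]'

```text
time_s: 15.25
position: [0.5466, 0.1049, 0.3595]
ee_rot: [0.0, -0.567, 0.824, -0.0]
wrist_force: [-0.2, 0.4, -2.1]
opening: 0.0179
```

```bash
python3 st.py
```

```text
15.25 [0.54662736 0.1048732  0.35945301] [-0.20319943  0.35887988 -2.14865372] [-0.04051743  0.12323411 -0.02677501] to go mm -0.16633159879065554 0.19997456035007233 underside 0.10985301313879992 q [ 7.59653159e-05 -5.66899398e-01  8.23787027e-01 -2.85683999e-05]
```

Request:
play_rows --moves '[[10,[0,0,0.3],0],[10,[0,0,0.3],0],[10,[0,0,0.4],0],[10,[0,0,0],0],[10,[0,0,0],0],[10,[0,0,0],0],[10,[0,0,0],0],[10,[0,0,0],0]]'

```text
time_s: 16.05
position: [0.5466, 0.1049, 0.3585]
ee_rot: [0.0, -0.567, 0.824, -0.0]
wrist_force: [-1.6, 0.3, 2.2]
opening: 0.0177
```

```bash
python3 st.py
```

```text
16.05 [0.54664864 0.1048738  0.35850208] [-1.57515165  0.27981309  2.22286031] [-0.06427833  0.46473315 -0.01726317] to go mm -0.15818549674772103 0.2196322977996661 underside 0.10890208146186048 q [ 1.35691918e-04 -5.66917544e-01  8.23774531e-01 -4.10809345e-05]
```

Floor reached: the head gives 0.2 mm/N, as specified. I'll ease to zero net load, then release.

Request:
play_rows --moves '[[10,[0,0,-0.4],0],[10,[0,0,0],0],[10,[0,0,0],0],[10,[0,0,0],0],[19,[0,0,0],0],[22,[0,0,0],0],[26,[0,0,0],0],[30,[0,0,0],0]]' --squeeze 10

```text
time_s: 16.85
position: [0.5466, 0.1049, 0.3587]
ee_rot: [0.0, -0.567, 0.824, -0.0]
wrist_force: [0.2, 0.3, -0.2]
opening: 0.0278
```

Request:
play_rows --moves '[[40,[0,0,0],0],[60,[0,0,0],0],[70,[0,0,0],0],[70,[0,0,0],0],[70,[0,0,0],0],[70,[0,0,0],0],[70,[0,0,0],0],[70,[0,0,0],0]]'

```text
time_s: 17.65
position: [0.5466, 0.1049, 0.3588]
ee_rot: [-0.0, -0.567, 0.824, 0.0]
wrist_force: [-0.3, -0.9, -0.3]
opening: 0.0697
```

```bash
python3 st.py
```

```text
17.65 [0.54658344 0.10487329 0.35876075] [-0.28190251 -0.91420533 -0.30886808] [ 0.00803057  0.00690894 -0.00797701] to go mm -0.1819300446660533 0.15893391423904882 underside 0.10916075272312564 q [-3.07611655e-06 -5.66879226e-01  8.23800912e-01  1.73159861e-05]
```

Released with no force left. Rising straight up 110 mm, then backing off along tool +y so the wrist camera sees the head.

Request:
play_rows --moves '[[70,[0,0,-5],0],[70,[0,0,-10],0],[70,[0,0,-15],0],[70,[0,0,-20],0],[70,[0,0,-20],0],[70,[0,0,-20],0],[70,[0,0,-15],0],[70,[0,0,-5],0]]'

```text
time_s: 18.45
position: [0.5468, 0.1048, 0.4715]
ee_rot: [0.002, -0.567, 0.824, -0.0]
wrist_force: [0.4, -0.5, 0.1]
opening: 0.0701
```

Request:
play_rows --moves '[[70,[0,10,0],0],[70,[0,15,0],0],[70,[0,15,0],0],[70,[0,15,0],0],[70,[0,5,0],0],[70,[0,0,0],0],[70,[0,0,0],0],[70,[0,0,0],0]]'

```text
time_s: 19.25
position: [0.4908, 0.1264, 0.4687]
ee_rot: [-0.0, -0.567, 0.824, -0.0]
wrist_force: [-0.5, -0.1, -0.6]
opening: 0.0703
```

```bash
python3 st.py; python3 - <<'E'
from h import *
c=ctrl.calibration("wrist");im=ctrl.camera("wrist");np.savez("w7.npz",**c)
cv2.imwrite("pics/w7full.png",im[:,:,::-1])
sc=ctrl.camera("scene")
A=cv2.resize(im[60:210,230:430,::-1],(800,600)[0:2],interpolation=cv2.INTER_CUBIC)
A=cv2.resize(A,(440,330));B=cv2.resize(sc[155:245,290:380,::-1],(330,330),interpolation=cv2.INTER_CUBIC)
cv2.imwrite("pics/w7.png",np.hstack([A,B]))
u=proj(c,(.546,.105,.144));print(u)
E
```

```text
19.25 [0.49084645 0.12636022 0.4686585 ] [-0.53195961 -0.10721397 -0.59209297] [-0.06225107 -0.00580933  0.08986644] to go mm -0.028567526469826243 -59.57611467400823 underside 0.21905849626744245 q [-7.25480945e-05 -5.66874786e-01  8.23803963e-01 -4.98608330e-05]
[314.56737086 127.96790645]
```

View pics/w7.png

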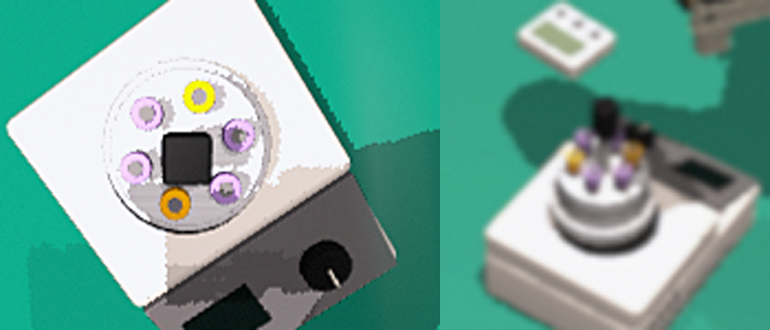

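The wrist view shows the carrier concentric within the rim with an even gap all round. The scene view shows it upright and low in the rim. A numeric lean check remains.

```bash
python3 - <<'E'
from h import *
c=dict(np.load("w7.npz"));im=cv2.imread("pics/w7full.png")
d=(im.max(2)<80).astype(np.uint8);n,l,st,ce=cv2.connectedComponentsWithStats(d);k=l[132,314];d=(l==k)[100:160,280:350].astype(float)
cc=dict(c);cc["cx"]-=280;cc["cy"]-=100
for z0 in(.109,.114):print(z0,fit(lambda p:mask(d.shape,handle_pts(cc,*p,z0)),d,np.array([.546,.105,1.2055]),np.array([.003,.003,.1])))
s=ctrl.read_state();print(s["time_s"],s["wrist_force"])
E
```

```text
0.109 (array([0.54622517, 0.1047737 , 1.27585296]), np.float64(111.2235294117647), np.float64(529.0))
0.114 (array([0.54648786, 0.10476769, 1.33638125]), np.float64(134.83529411764704), np.float64(529.0))
19.35 [ 0.10607814 -0.1574051  -0.02328893]
```

```bash
python3 -c "
from station import ctrl
print(ctrl.sign_off())"
```

```text
the job is handed in; nothing more can be done
None
```

The smaller carrier is standing upright on the mixer head, fully down inside the rim, and I handed the job in at about 19.4 s of the 72 s allowed.

- **Placing:** I gripped the carrier by its handle and located the head with the wrist camera. I then lowered it in 0.3–0.5 mm steps. It passed the rim height with no change in force and met the floor at about 110 mm. The most I pressed on the head was about 6 N. I eased that to about zero net push before opening the fingers, then moved clear.
- **Last checks:** The handle's centre is within about 0.5 mm of the head's centre, so there is no lean. The silhouette fitted better at the seated height than 5 mm higher, up on the rim. The wrist picture shows an even gap all round.
- **Disagreements:**
  - My two views of the head's centre differed by 0.9 mm, so I aimed between them.
  - A small side load of 1.6 N showed at full contact and was gone after release.
  - The handle-yaw fit in the last picture was rough: 4° to 7° off the earlier value, with a visible misfit.
  - One fit of the held carrier failed because it blended with the mixer in the picture, so I discarded it.

I took no separate final picture of the bystanders. The arm crossed the bench with clearance, and no unexpected contact force showed.

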